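# Latch the two-part ingot mould

## Task

Close the steel casting mould: push its sliding half along the guide rods until it meets the brass spring pins of the fixed half, then swing the brass claw down over the keeper so that its crossbar drops behind the hook, and then throw the red lever right over to its stop so that the latch snaps over centre and draws the halves tight. Do not disturb the tools and vessels around it.

Things in the scene. Friction and masses are not known exactly. Their poses are not given: they have to be found in the camera images.
- mould: Steel casting mould fixed to the bench, anywhere in reach, turned. Base plate x -115..145, y -60..60, 12 mm thick. Origin on the bench under the parting line, midline; +x from the fixed half to the sliding half, z up; all mm are in this frame. Fixed half: x -95..0, y -55..55, top z 70. 12 mm guide rods at y -40 and 40, z 40, run to x 145, on small end brackets (free between y -30 and 30).
- lever_pivot (a point): Axis of the lever's pivot on top of the fixed half, at x -25, y 0, z 88 mm of the mould; it turns about y.
- spring_pins (a point): Midway between the two brass spring pins (12 mm thick) that stand 6 mm out of the fixed half's face; together they push back with up to about 17 N when the sliding half is pressed fully home, a few N at first touch.
- half (a joint): Gap in m between the sliding half and the fixed half: 0 closed, 0.060 fully open. The half is a steel block 75 mm long (x), 110 wide, top at z 70; it stays where it is left (about 2 N of rubbing), and from 0.006 down it works against the spring pins, so that when let go it rests at about 0.005 to 0.006.
- half_end (a point): Middle of the sliding half's outer end face, 42 mm above the bench (face 110 mm wide, from z 14 to 70): push here towards the mould's -x.
- keeper_seat (a point): On the sliding half: where the centre of the claw's crossbar rests when hooked, z 80 mm, 45.5 mm + the gap from the parting line; axes as the mould's. The keeper is an aluminium plate (top z 76) with a brass hook, 7 mm thick, 30 mm wide, just on the -x side of this point and leaning over it towards +x, top at z 99. The crossbar must come down on the hook's +x side.
- lever (a joint): Lever angle in rad: 0 leans 60 degrees up from +x (towards the keeper); 0.52 stands upright; 2.13 lies flat towards -x on its stop, closed. Dead centre is at about 1.98. The lever stays where it is left (0.16 N m of friction); with the claw hooked, throwing it takes under 10 N at its tip.
- lever_tip (a point): Free end of the flat steel lever with its red grip, 85 mm from its pivot, on its centre line; 22 mm wide, 7 to 10 mm thick.
- claw (a joint): Angle in rad between the lever and the claw: 0 both point the same way, growing as the claw swings down from the lever towards +x. The claw's height angle above +x is 60 degrees + lever - claw. It keeps its place while it stands steeper than about 45 degrees, below that it sinks by its own weight.
- claw_bar (a point): Middle of the claw's crossbar. The claw is a brass loop: two 6 mm arms at y = -21 and 21 mm, pinned to the lever 15 mm from the lever's pivot, joined 86 mm from that pin by an 8 mm crossbar along y.
- claw_tab (a point): Middle of the yellow finger tab (36 mm wide, 26 mm long, 4 mm thick) that juts out beyond the crossbar, bent up by 20 degrees, 98.5 mm from the pin along the claw and 5.5 mm to its upper side (the side that faces up once the claw lies down): push it here to swing the claw over. It lies beyond the lever's end.
- brick: pale grey soldering brick, 100 x 60 x 25 mm, origin under its centre; bystander
- mandrel: steel ring mandrel with a dark wooden handle, lying, 160 x 22 x 22 mm; bystander
- hammer: hammer, 220 mm long, lying; bystander
- jar: amber jar with a white cap, 60 mm across, 60 mm tall; bystander
- bowl: blue ceramic bowl, 100 mm across, 40 mm tall; bystander
- brush: bench brush, 180 mm long, lying; bystander

How it is judged:
By the outcome, as a careful person would: the job done as asked, in the order asked, and still so for the second after the job is handed in, with the robot touching nothing.
It also fails if it takes over 53 s, if anything falls off the work surface, if the arm or the gripper's body presses on something with over 40 N, if the wrist force passes 120 N, or if a joint passes its speed limit or range.

## Robot

A 7-joint arm with a two-finger parallel gripper is mounted at the origin on the work surface. World frame = base frame: x ahead of the robot, y to its left, z up, the work surface at z = 0. Lengths are in m, angles in rad, forces in N, time in s.
With the tool pointing down it reaches from about 0.425 to 0.925 m from the base axis. Payload 6.8 kg.
Tool frame: the origin (TCP) lies at the very end of the fingers, on their centre line; the grasp point (between the pads) lies 19 mm behind it; z points along the fingers, y is the line along which they close (so a half turn about z gives the same grasp; the last joint's range is limited). The gripper opens to 85 mm and grips with 20 to 120 N. Pads are 22 mm wide; open, the fingers measure 114 mm over their backs; the gripper's body (76 mm by 85 mm) begins 54 mm behind the grasp point. The pads swing forward as they close: fully open they stand 13 mm farther back than shut.
Start: joints at [-1.292, 0.477, 0.022, 1.555, -0.011, 1.109, -0.083], TCP at [0.255, 0.625, 0.231] pointing down, gripper open.
Joint ranges: [-2.96, 2.96], [-0.34, 2.1], [-1.41, 1.46], [0.24, 2.44], [-1.37, 4.51], [0.17, 1.92], [-2.96, 2.96]. Speed limits (rad/s): [2.39, 2.39, 3.14, 3.14, 3.14, 3.14, 3.14].

## Interface

Orientations are given as a rotation vector (axis times angle).
In Python, from bench import get_obs, grab_frame, hand_in gives the robot as it stands.
- The arm moves only by the tool drive_tool, never from a script. Its argument "rows" is a list of rows, each an object with "offset": the shift along the tool's x, y, z as a fraction of full scale, a list of three; "rotation": the turn, a rotation vector about the tool's x, y, z as a fraction of full scale, a list of three; "claw": the opening, from 0 (shut) to 1 (fully open). In form: [{"offset": [tx, ty, tz], "rotation": [wx, wy, wz], "claw": claw}, ...]. A call has 1 to 20 rows; each row is the pose to reach, as a shift and turn from the pose commanded when the call began, along the tool's axes at that moment; what a row does not reach only later rows make up. Full scale, the value 1, is 0.15 m for a shift and 2 rad for a turn. A row lasts 1/12 s, in which the tool goes at most 41.7 mm and 7.16 degrees, less where a joint would pass 70% of its speed; a pose out of reach is approached as far as the arm can. A call with a number of a shift or a turn outside -1 to 1 is refused whole. A call with a gripper value outside its range is refused whole. The fingers move at their own pace and stop on an object; "force" is the grip in N (left out, the last holds). Time passes only in rows, so rows that repeat a pose let the fingers close. It gives the time, the measured TCP pose, the force, the opening and the grip force at its end, in the units of the state.
- get_obs(): the state, without advancing time (a new reading comes with each control period).
- grab_frame(name): name is "side" or "top"; returns a dict with "frame" (384x512x3 uint8, red, green, blue), "z_map" (384x512 float32, m along the optical axis (not along the pixel's ray), 0 where there is no reading), "vfov" (degrees; the focal length in pixels is half the picture's height over the tangent of half this angle, whatever the lens; pixels are square), "cx", "cy" (the principal point, pixels), "D" ([k1, k2, p1, p2, k3] as OpenCV has them; the pictures are not rectified), "R" (3x3) and "t" (3): a world point X has camera coordinates R X + t. Camera axes: x right, y down, z forward; pixel columns grow to the right and rows downward; lengths in m; the calibration is good to about 2 mm. A picture is of the moment at which its call begins.
- hand_in(): hands the job in; it is judged then, once.
The state is a dict: "clock": time; "joints": joint angles; "qvel": joint speeds; "tau": joint torques, N m; "tcp_pos": TCP position; "orientation": TCP orientation; "contact_force": force on the tool from outside, world axes, zero at the start; "moment": the same for the moment, N m; "grip_width": finger opening in m; "gripper_force": force on a finger pad.
Only numpy, scipy, OpenCV 4.12 (cv2) and the standard library are available. Lean on these libraries where they do the work, as an engineer would, in place of code of your own. Each camera call takes 0.05 s, during which the arm holds its last target. There are 200 camera calls.

## Working session

There is one attempt and no reset: what is moved stays moved. The work goes in short steps, Python scripts to look and compute and a tool call to move; the robot and the scene stay as the last step left them, time stands still between calls to the robot, and variables do not carry over. Pictures are saved under pics/ and viewed, at most 10 in all, crops included, and the job is handed in when it is done.

Besides the shell and the picture viewer there is one more tool, called after "Request:" as name(argument=value, ...) on one line, values as JSON. drive_tool: Moves the arm, as the interface text tells. Its arguments: {"type":"object","properties":{"rows":{"type":"array","items":{"type":"object","properties":{"offset":{"type":"array","items":{"type":"number"}},"rotation":{"type":"array","items":{"type":"number"}},"claw":{"type":"number"}}}},"force":{"type":"number"}},"required":["rows"]}

```bash
mkdir -p pics; ls; cat > h.py <<'E'
import numpy as np, cv2
from bench import get_obs, grab_frame, hand_in
from scipy.spatial.transform import Rotation as Ro
def grab(n, save=None):
    f=grab_frame(n); 
    if save: cv2.imwrite('pics/'+save+'.png', f['frame'][:,:,::-1])
    fl=f['frame'].shape[0]/2/np.tan(np.radians(f['vfov'])/2)
    f['K']=np.array([[fl,0,f['cx']],[0,fl,f['cy']],[0,0,1.]]); f['D']=np.array(f['D'],float)
    f['R']=np.array(f['R']);f['t']=np.array(f['t']); return f
def cloud(f):
    h,w=f['z_map'].shape; u,v=np.meshgrid(np.arange(w),np.arange(h))
    p=cv2.undistortPoints(np.stack([u,v],-1).reshape(-1,1,2).astype(float),f['K'],f['D']).reshape(h,w,2)
    z=f['z_map'][...,None]; c=np.concatenate([p*z,z],-1)
    X=(c-f['t'])@f['R']; X[f['z_map']==0]=np.nan; return X
def proj(f,P):
    return cv2.projectPoints(np.asarray(P,float).reshape(-1,3),cv2.Rodrigues(f['R'])[0],f['t'],f['K'],f['D'])[0].reshape(-1,2)
E
python3 - <<'E'
from h import *
for n in('top','side'):
    f=grab(n,n+'0'); X=cloud(f); np.save(n+'0.npy',X)
    print(n,f['vfov'],f['D'],-f['R'].T@f['t'],f['R'][2])
o=get_obs();print(o['tcp_pos'],o['orientation'],o['clock'])
E
```

```text
pics
top 52.15817475726462 [0.01286044 0.         0.         0.         0.        ] [ 0.3489531  -0.00196229  1.19367189] [ 0.20172928 -0.01202928 -0.97936745]
side 48.246354265490545 [-0.09827989  0.          0.          0.          0.        ] [ 0.28019523 -0.79545112  1.16016854] [ 0.22663348  0.60603947 -0.76246536]
[0.25442809 0.62465998 0.23041948] [-6.03779577e-01 -3.08279386e+00  2.52109315e-03] 0.1
```

View pics/top0.png

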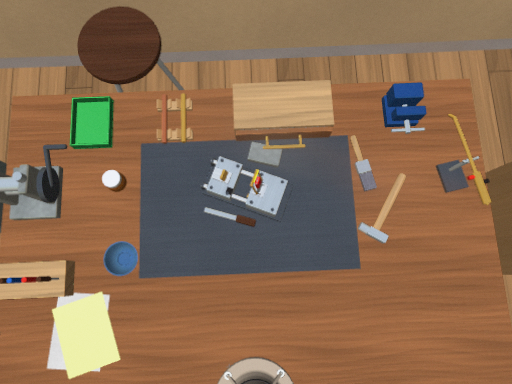

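View pics/side0.png

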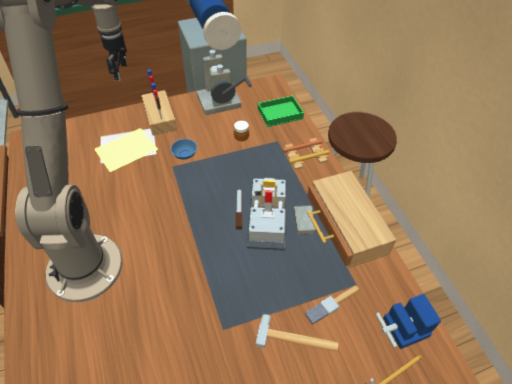

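```bash
python3 - <<'E'
from h import *
I=cv2.imread('pics/top0.png');
cv2.imwrite('pics/c1.png',cv2.resize(I[135:235,180:310],None,fx=6,fy=6,interpolation=cv2.INTER_CUBIC))
for n in('top','side'):
    X=np.load(n+'0.npy'); P=X.reshape(-1,3)
    m=(P[:,0]>.4)&(P[:,0]<.75)&(P[:,1]>-.2)&(P[:,1]<.25)
    Q=P[m&(P[:,2]>.062)&(P[:,2]<.078)]
    r=cv2.minAreaRect((Q[:,:2]*1000).astype(np.float32)); print(n,len(Q),r,np.median(Q[:,2]))
    B=P[m&(P[:,2]<.005)]; print('bench z',np.median(B[:,2]))
    # project on long axis
    c=cv2.boxPoints(r); e=[c[1]-c[0],c[2]-c[1]]; e=max(e,key=np.linalg.norm); e/=np.linalg.norm(e); e=e if e[1]>0 else -e
    ang=np.arctan2(e[1],e[0]);print('ang',ang)
    s=Q[:,:2]*1000@e; print(np.histogram(s,bins=np.arange(s.min()//5*5,s.max()+5,5)))
    y=Q[:,:2]*1000@np.array([-e[1],e[0]]);print('lat',np.percentile(y,[0,1,99,100]))
    H=P[m&(P[:,2]>.082)]; print(len(H)); 
    print(np.c_[H[:,:2]*1000@e,H[:,:2]*1000@np.array([-e[1],e[0]]),H[:,2]*1000].round(0)[::max(1,len(H)//25)])
E
```

```text
top 1868 ((606.9113159179688, -4.3106689453125), (217.99423217773438, 110.85479736328125), 67.37213134765625) 0.07063637926805008
bench z 0.0009436219721434147
ang 1.1758654
(array([56, 63, 62, 62, 64, 64, 63, 63, 62, 65, 60, 63, 59, 52, 34, 35, 34,
       36, 34,  1,  0,  0,  0,  0,  0,  0,  0,  0, 32, 61, 64, 57, 64, 58,
       55, 47, 43, 44, 47, 56, 60, 59, 61, 28]), array([120., 125., 130., 135., 140., 145., 150., 155., 160., 165., 170.,
       175., 180., 185., 190., 195., 200., 205., 210., 215., 220., 225.,
       230., 235., 240., 245., 250., 255., 260., 265., 270., 275., 280.,
       285., 290., 295., 300., 305., 310., 315., 320., 325., 330., 335.,
       340.]))
lat [-617.27906058 -615.28427726 -507.08066503 -506.42421716]
248
[[ 307. -573.  101.]
 [ 299. -575.   94.]
 [ 297. -576.   84.]
 [ 297. -571.   89.]
 [ 300. -564.  100.]
 [ 307. -558.   99.]
 [ 202. -566.  209.]
 [ 210. -566.  189.]
 [ 299. -557.   90.]
 [ 197. -581.  142.]
 [ 204. -556.  215.]
 [ 301. -549.   93.]
 [ 194. -568.  171.]
 [ 202. -551.  213.]
 [ 295. -548.   83.]
 [ 193. -566.  159.]
 [ 198. -557.  17
[... 851 characters left out ...]
 280., 285., 290., 295., 300., 305., 310., 315., 320., 325.,
       330., 335., 340.]))
lat [-614.40554192 -613.78538634 -505.95938467 -504.61185157]
356
[[ 200. -544.  217.]
 [ 203. -564.  210.]
 [ 202. -570.  207.]
 [ 197. -576.  209.]
 [ 203. -577.  197.]
 [ 202. -574.  193.]
 [ 203. -568.  187.]
 [ 201. -538.  173.]
 [ 200. -539.  165.]
 [ 193. -554.  170.]
 [ 192. -563.  167.]
 [ 192. -569.  163.]
 [ 196. -581.  155.]
 [ 195. -539.  143.]
 [ 192. -552.  142.]
 [ 187. -558.  145.]
 [ 189. -564.  138.]
 [ 186. -570.  137.]
 [ 193. -583.  124.]
 [ 190. -540.  115.]
 [ 188. -555.  113.]
 [ 189. -559.  107.]
 [ 189. -553.  102.]
 [ 185. -559.  103.]
 [ 188. -575.   95.]
 [ 185. -569.   88.]]
```

View pics/c1.png

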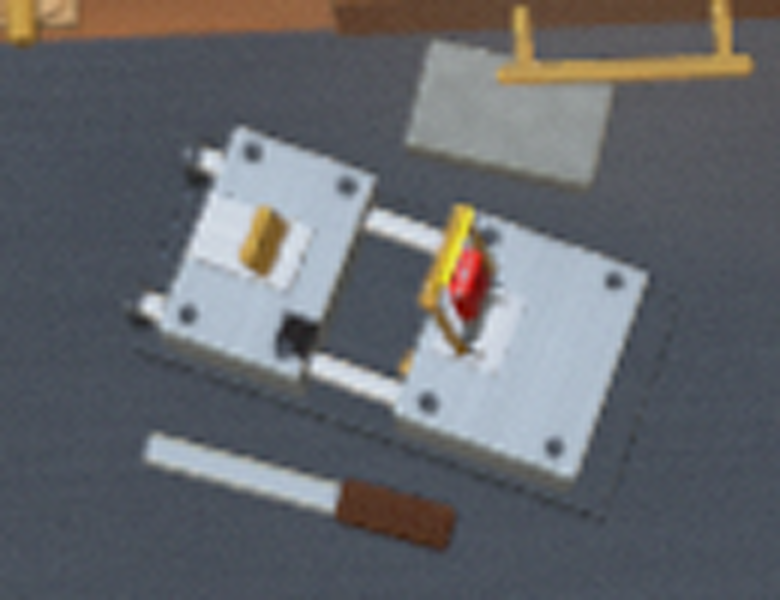

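Request:
drive_tool(rows=[{"offset": [-0.25, -0.13, 0], "rotation": [0, 0, 0], "claw": 0}, {"offset": [-0.5, -0.26, 0], "rotation": [0, 0, 0], "claw": 0}, {"offset": [-0.75, -0.39, 0], "rotation": [0, 0, 0], "claw": 0}, {"offset": [-1, -0.52, 0], "rotation": [0, 0, 0], "claw": 0}, {"offset": [-1, -0.52, 0], "rotation": [0, 0, 0], "claw": 0}])

```text
clock: 0.52
tcp_pos: [0.3719, 0.4879, 0.2311]
orientation: [0.622, 3.075, -0.006]
contact_force: [1.3, -0.9, -0.5]
grip_width: 0.0257
gripper_force: 0.0
```

Request:
drive_tool(rows=[{"offset": [-0.25, -0.13, 0], "rotation": [0, 0, 0], "claw": 0}, {"offset": [-0.5, -0.26, 0], "rotation": [0, 0, 0], "claw": 0}, {"offset": [-0.75, -0.39, 0], "rotation": [0, 0, 0], "claw": 0}, {"offset": [-1, -0.52, 0], "rotation": [0, 0, 0], "claw": 0}, {"offset": [-1, -0.52, 0], "rotation": [0, 0, 0], "claw": 0}])

```text
clock: 0.93
tcp_pos: [0.48, 0.3585, 0.2313]
orientation: [0.622, 3.075, -0.006]
contact_force: [1.9, -0.3, 1.2]
grip_width: -0.0
gripper_force: 0.0
```

Request:
drive_tool(rows=[{"offset": [-0.25, -0.13, 0], "rotation": [0, 0, 0], "claw": 0}, {"offset": [-0.5, -0.26, 0], "rotation": [0, 0, 0], "claw": 0}, {"offset": [-0.75, -0.39, 0], "rotation": [0, 0, 0], "claw": 0}, {"offset": [-1, -0.52, 0], "rotation": [0, 0, 0], "claw": 0}, {"offset": [-1, -0.52, 0], "rotation": [0, 0, 0], "claw": 0}, {"offset": [-1, -0.52, 0], "rotation": [0, 0, 0], "claw": 0}])

```text
clock: 1.43
tcp_pos: [0.5849, 0.235, 0.2309]
orientation: [0.614, 3.08, -0.003]
contact_force: [-0.6, 0.4, -0.2]
grip_width: -0.0004
gripper_force: 0.0
```

```bash
cat >> h.py <<'E'
A=np.radians(67.5); EX=np.array([np.cos(A),np.sin(A),0]); EY=np.array([-np.sin(A),np.cos(A),0]); O=np.array([.5997,-.017,0])
M=np.array([EX,EY,[0,0,1]])
def tom(p): return (np.asarray(p)-O)@M.T*1000
def st():
    o=get_obs(); R=Ro.from_rotvec(o['orientation']).as_matrix()
    print('t',o['clock'],'mould mm',tom(o['tcp_pos']).round(1),'F',(M@np.array(o['contact_force'])).round(1),'tool axes in mould (cols)\n',(M@R).round(3), o['grip_width'])
E
python3 -c "from h import *; st()"
```

```text
t 1.4333 mould mm [227.1 110.1 230.9] F [ 0.2  0.7 -0.2] tool axes in mould (cols)
 [[ 0.001  1.    -0.002]
 [ 1.    -0.001 -0.001]
 [-0.001 -0.002 -1.   ]] -0.00035552020492206907
```

Request:
drive_tool(rows=[{"offset": [-0.25, -0.14, 0], "rotation": [0, 0, 0], "claw": 0}, {"offset": [-0.5, -0.28, 0], "rotation": [0, 0, 0], "claw": 0}, {"offset": [-0.733, -0.4, 0], "rotation": [0, 0, 0], "claw": 0}, {"offset": [-0.733, -0.4, 0.2], "rotation": [0, 0, 0], "claw": 0}, {"offset": [-0.733, -0.4, 0.4], "rotation": [0, 0, 0], "claw": 0}, {"offset": [-0.733, -0.4, 0.6], "rotation": [0, 0, 0], "claw": 0}, {"offset": [-0.733, -0.4, 0.8], "rotation": [0, 0, 0], "claw": 0}, {"offset": [-0.733, -0.4, 0.8], "rotation": [0, 0, 0], "claw": 0}, {"offset": [-0.733, -0.4, 0.8], "rotation": [0, 0, 0], "claw": 0}])

```text
clock: 2.18
tcp_pos: [0.6604, 0.1433, 0.1098]
orientation: [-0.6, -3.08, 0.002]
contact_force: [0.6, -0.9, 0.2]
grip_width: 0.0001
gripper_force: 0.0
```

```bash
python3 - <<'E'
from h import *
st()
a=grab('top'); b=grab('side')
ca=cv2.resize(a['frame'][130:235,180:310],None,fx=4,fy=4,interpolation=cv2.INTER_CUBIC)
cb=cv2.resize(b['frame'][130:260,220:330],None,fx=4,fy=4,interpolation=cv2.INTER_CUBIC)
o=np.zeros((520,960+0,3),np.uint8);o[:420,:520]=ca;o[:520,520:960]=cb
cv2.imwrite('pics/p2.png',cv2.resize(o,(800,433))[:,:,::-1])
E
```

```text
t 2.1833 mould mm [171.3   5.3 109.8] F [-0.6 -0.9  0.2] tool axes in mould (cols)
 [[-0.008  1.    -0.002]
 [ 1.     0.008  0.004]
 [ 0.004 -0.002 -1.   ]] 8.895800879319248e-05
```

View pics/p2.png

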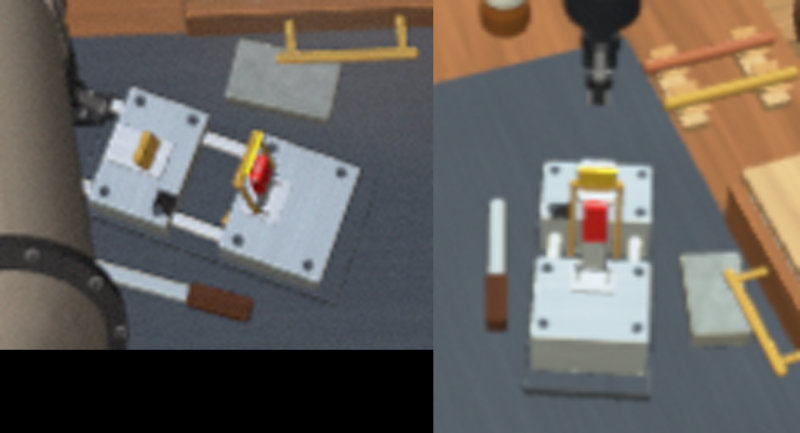

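Fingers are beyond the end face (side view pixel ~(598,95)), lever and claw upright, path clear. Descend, then push.

Request:
drive_tool(rows=[{"offset": [0, 0, 0.15], "rotation": [0, 0, 0], "claw": 0}, {"offset": [0, 0, 0.3], "rotation": [0, 0, 0], "claw": 0}, {"offset": [0, 0, 0.4], "rotation": [0, 0, 0], "claw": 0}, {"offset": [0, 0, 0.48], "rotation": [0, 0, 0], "claw": 0}, {"offset": [0, 0, 0.48], "rotation": [0, 0, 0], "claw": 0}, {"offset": [0, 0, 0.48], "rotation": [0, 0, 0], "claw": 0}])

```text
clock: 2.78
tcp_pos: [0.6626, 0.1418, 0.0398]
orientation: [0.604, 3.083, 0.0]
contact_force: [0.2, 0.0, 0.6]
grip_width: 0.0002
gripper_force: 0.0
```

```bash
python3 -c "from h import *; st()"
```

```text
t 2.7833 mould mm [170.8   2.6  39.8] F [ 0.1 -0.2  0.6] tool axes in mould (cols)
 [[-0.006  1.     0.   ]
 [ 1.     0.006 -0.   ]
 [-0.     0.    -1.   ]] 0.00015065067514083124
```

Request:
drive_tool(rows=[{"offset": [0, -0.08, 0], "rotation": [0, 0, 0], "claw": 0}, {"offset": [0, -0.16, 0], "rotation": [0, 0, 0], "claw": 0}, {"offset": [0, -0.2, 0], "rotation": [0, 0, 0], "claw": 0}, {"offset": [0, -0.23, 0], "rotation": [0, 0, 0], "claw": 0}, {"offset": [0, -0.26, 0], "rotation": [0, 0, 0], "claw": 0}, {"offset": [0, -0.29, 0], "rotation": [0, 0, 0], "claw": 0}, {"offset": [0, -0.32, 0], "rotation": [0, 0, 0], "claw": 0}, {"offset": [0, -0.35, 0], "rotation": [0, 0, 0], "claw": 0}, {"offset": [0, -0.38, 0], "rotation": [0, 0, 0], "claw": 0}, {"offset": [0, -0.4, 0], "rotation": [0, 0, 0], "claw": 0}, {"offset": [0, -0.42, 0], "rotation": [0, 0, 0], "claw": 0}, {"offset": [0, -0.42, 0], "rotation": [0, 0, 0], "claw": 0}, {"offset": [0, -0.42, 0], "rotation": [0, 0, 0], "claw": 0}])

```text
clock: 3.87
tcp_pos: [0.6377, 0.0825, 0.0389]
orientation: [-0.604, -3.081, 0.002]
contact_force: [0.3, -0.9, -0.5]
grip_width: 0.0002
gripper_force: 0.0
```

```bash
python3 -c "from h import *; st()"
```

```text
t 3.8667 mould mm [106.5   3.   38.9] F [-0.7 -0.6 -0.5] tool axes in mould (cols)
 [[-0.005  1.    -0.001]
 [ 1.     0.005  0.001]
 [ 0.001 -0.001 -1.   ]] 0.00018838240953317214
```

Request:
drive_tool(rows=[{"offset": [0, -0.01, 0], "rotation": [0, 0, 0], "claw": 0}, {"offset": [0, -0.02, 0], "rotation": [0, 0, 0], "claw": 0}, {"offset": [0, -0.03, 0], "rotation": [0, 0, 0], "claw": 0}, {"offset": [0, -0.04, 0], "rotation": [0, 0, 0], "claw": 0}, {"offset": [0, -0.04, 0], "rotation": [0, 0, 0], "claw": 0}])

```text
clock: 4.28
tcp_pos: [0.6358, 0.0776, 0.0391]
orientation: [-0.604, -3.082, 0.0]
contact_force: [-0.1, 1.9, -0.7]
grip_width: -0.0001
gripper_force: 0.6
```

```bash
cat >> h.py <<'E'
def edges():
    for n in('top','side'):
        P=cloud(grab(n)).reshape(-1,3); Q=tom(P); Q=Q[(abs(Q[:,2]-70)<5)&(abs(Q[:,1])<54)&(Q[:,0]>-150)&(Q[:,0]<160)]
        h,b=np.histogram(Q[:,0],bins=np.arange(-104,150,2)); 
        print(n,len(Q),'x range',Q[:,0].min().round(1),Q[:,0].max().round(1)); k=(b[:-1]>-20)&(b[:-1]<60); print(h[k], 'y',np.percentile(Q[:,1],[1,99]))
E
python3 -c "from h import *; st(); edges()"
```

```text
t 4.2833 mould mm [101.2   2.9  39.1] F [ 1.7  0.8 -0.7] tool axes in mould (cols)
 [[-0.006  1.    -0.   ]
 [ 1.     0.006  0.001]
 [ 0.001 -0.    -1.   ]] -0.00014133409120226805
top 1419 x range -94.6 80.4
[13 13  9 13 12 13 16 12 11  2  0  0  0  0 20 20 26 24 25 22 25 24 22 23
 23 15 19 14 15 14 12  9  8  6  6  5  7  5  6] y [-53.26345834  52.95456777]
side 1111 x range -96.6 87.2
[13 14 11  5 13 10 11 14  5  4  0  0  1  2 11 13 10 12  9 15  7 11  7  7
 15  7 11 10 10  6  9 11  6 10  8  9  6  8 13] y [-52.65992696  53.0745885 ]
```

Request:
drive_tool(rows=[{"offset": [0, -0.007, 0], "rotation": [0, 0, 0], "claw": 0}, {"offset": [0, -0.014, 0], "rotation": [0, 0, 0], "claw": 0}, {"offset": [0, -0.02, 0], "rotation": [0, 0, 0], "claw": 0}, {"offset": [0, -0.02, 0], "rotation": [0, 0, 0], "claw": 0}])

```text
clock: 4.72
tcp_pos: [0.635, 0.0748, 0.0393]
orientation: [-0.604, -3.083, 0.0]
contact_force: [0.1, 2.3, -0.5]
grip_width: -0.0002
gripper_force: 0.8
```

```bash
python3 -c "from h import *; st()"
```

```text
t 4.7167 mould mm [98.3  2.5 39.3] F [ 2.2  0.8 -0.5] tool axes in mould (cols)
 [[-0.006  1.    -0.   ]
 [ 1.     0.006  0.   ]
 [ 0.    -0.    -1.   ]] -0.0001576698079524466
```

Request:
drive_tool(rows=[{"offset": [0, -0.007, 0], "rotation": [0, 0, 0], "claw": 0}, {"offset": [0, -0.013, 0], "rotation": [0, 0, 0], "claw": 0}, {"offset": [0, -0.013, 0], "rotation": [0, 0, 0], "claw": 0}])

```text
clock: 4.97
tcp_pos: [0.6344, 0.0734, 0.0393]
orientation: [0.604, 3.083, 0.001]
contact_force: [0.4, 3.2, -1.5]
grip_width: -0.0001
gripper_force: 1.3
```

```bash
python3 -c "from h import *; st()"
```

```text
t 4.9667 mould mm [96.8  2.5 39.3] F [ 3.1  0.9 -1.5] tool axes in mould (cols)
 [[-0.006  1.     0.   ]
 [ 1.     0.006  0.   ]
 [ 0.     0.    -1.   ]] -7.747609579582441e-05
```

Request:
drive_tool(rows=[{"offset": [0, -0.007, 0], "rotation": [0, 0, 0], "claw": 0}, {"offset": [0, -0.013, 0], "rotation": [0, 0, 0], "claw": 0}, {"offset": [0, -0.013, 0], "rotation": [0, 0, 0], "claw": 0}])

```text
clock: 5.22
tcp_pos: [0.6341, 0.0726, 0.0394]
orientation: [0.602, 3.083, 0.002]
contact_force: [1.8, 5.5, -2.9]
grip_width: -0.0001
gripper_force: 2.6
```

```bash
python3 -c "from h import *; st()"
```

```text
t 5.2167 mould mm [95.9  2.5 39.4] F [ 5.8  0.4 -2.9] tool axes in mould (cols)
 [[-0.007  1.     0.002]
 [ 1.     0.007 -0.   ]
 [-0.     0.002 -1.   ]] -0.00014049332374436346
```

Request:
drive_tool(rows=[{"offset": [0, -0.01, 0], "rotation": [0, 0, 0], "claw": 0}, {"offset": [0, -0.015, 0], "rotation": [0, 0, 0], "claw": 0}, {"offset": [0, -0.015, 0], "rotation": [0, 0, 0], "claw": 0}, {"offset": [0, 0.0, 0], "rotation": [0, 0, 0], "claw": 0}, {"offset": [0, 0.02, 0], "rotation": [0, 0, 0], "claw": 0}, {"offset": [0, 0.06, 0], "rotation": [0, 0, 0], "claw": 0}, {"offset": [0, 0.2, 0], "rotation": [0, 0, 0], "claw": 0}, {"offset": [0, 0.3, -0.2], "rotation": [0, 0, 0], "claw": 0}, {"offset": [0, 0.3, -0.4], "rotation": [0, 0, 0], "claw": 0}, {"offset": [0, 0.3, -0.6], "rotation": [0, 0, 0], "claw": 0}, {"offset": [0, 0.3, -0.8], "rotation": [0, 0, 0], "claw": 0}, {"offset": [0, 0.3, -1], "rotation": [0, 0, 0], "claw": 0}, {"offset": [0, 0.3, -1], "rotation": [0, 0, 0], "claw": 0}])

```text
clock: 6.3
tcp_pos: [0.6545, 0.1125, 0.1964]
orientation: [0.604, 3.073, 0.006]
contact_force: [1.0, -0.5, 0.3]
grip_width: 0.0003
gripper_force: 0.0
```

Request:
drive_tool(rows=[{"offset": [0, 0, -0.2], "rotation": [0, 0, 0], "claw": 0}, {"offset": [0, 0, -0.4], "rotation": [0, 0, 0], "claw": 0}, {"offset": [0, 0, -0.6], "rotation": [0, 0, 0], "claw": 0}, {"offset": [0, 0, -0.6], "rotation": [0, 0, 0], "claw": 0}])

```text
clock: 6.63
tcp_pos: [0.6539, 0.1124, 0.2863]
orientation: [0.604, 3.073, 0.006]
contact_force: [1.5, -1.3, 0.7]
grip_width: -0.0002
gripper_force: 0.0
```

```bash
python3 - <<'E'
from h import *
st(); edges()
b=grab('side'); X=tom(cloud(b)); f=b['frame'].astype(int)
r,g,bl=f[...,0],f[...,1],f[...,2]
near=(abs(X[...,1])<45)&(X[...,2]>78)&(abs(X[...,0])<150)
for nm,m in(('yellow',(r>150)&(g>130)&(bl<90)),('red',(r>130)&(g<70)),('all',r>0)):
    Q=X[m&near]; print(nm,len(Q),np.percentile(Q,[2,25,50,75,98],axis=0).round(0).tolist() if len(Q) else '')
    if nm!='all': print(Q[np.argsort(Q[:,2])][::max(1,len(Q)//12)].round(0).tolist())
b=grab('top');X=tom(cloud(b)); f=b['frame'].astype(int);r,g,bl=f[...,0],f[...,1],f[...,2]
near=(abs(X[...,1])<45)&(X[...,2]>78)&(abs(X[...,0])<80)
Q=X[near];print('top',Q[np.argsort(Q[:,2])][::max(1,len(Q)//30)].round(0).tolist())
E
```

```text
t 6.6333 mould mm [140.3  -0.5 286.3] F [-0.7 -1.9  0.7] tool axes in mould (cols)
 [[-0.004  1.     0.005]
 [ 1.     0.004 -0.009]
 [-0.009  0.005 -1.   ]] -0.0001578284897694572
top 1664 x range -94.6 81.2
[11 14  9 11 12 13 18 11  9  2  0  0 19 22 27 24 23 26 22 20 25 23 20 16
 17 18 21 18 20 14 19 16 16 16 17 14 19 22 16] y [-53.0271687   52.94207524]
side 1123 x range -96.2 82.5
[15  9 14  8  8 15 11 10  7  0  2  4  9  8 12 16 11 10  8 10  5 13  6  7
 14  8  7 10  7 13  8 10  9  6  9  9  8  5  8] y [-52.54131724  52.77037674]
yellow 33 [[-14.0, -20.0, 187.0], [-12.0, -9.0, 198.0], [-10.0, 3.0, 209.0], [-9.0, 14.0, 212.0], [-7.0, 21.0, 214.0]]
[[-7.0, 17.0, 187.0], [-8.0, -16.0, 191.0], [-7.0, 20.0, 192.0], [-9.0, -22.0, 193.0], [-10.0, -16.0, 198.0], [-9.0, 3.0, 205.0], [-9.0, -15.0, 206.0], [-11.0, -9.0, 208.0], [-12.0, -6.0, 209.0], [-14.0, -3.0, 210.0], [-11.0, 8.0, 211.0], [-10.0, -12.0, 211.0], [-10.0, -15.0, 212.0], [-11.0, -3.0, 212.0], [-13.0, 14.0, 213.0], [-13.0, -0.0, 214.0], [-14.0, 6.0, 214.0]]
red 62 [[-26.0, -9.0, 131.0], [-22.0, -5.0, 141.0], [-21.0, 1.0, 153.0],
[... 407 characters left out ...]
0.0, 20.0, 623.0], [135.0, 42.0, 666.0]]
top [[60.0, -6.0, 78.0], [78.0, -15.0, 79.0], [-40.0, 12.0, 80.0], [40.0, -14.0, 86.0], [-28.0, 3.0, 91.0], [49.0, -5.0, 96.0], [48.0, -11.0, 100.0], [-26.0, -8.0, 107.0], [-23.0, 9.0, 123.0], [-24.0, -11.0, 140.0], [-23.0, 2.0, 157.0], [-12.0, -11.0, 170.0], [-12.0, -2.0, 172.0], [-12.0, 20.0, 176.0], [-5.0, 9.0, 191.0], [-6.0, -10.0, 196.0], [-10.0, 10.0, 215.0], [77.0, 12.0, 368.0], [78.0, 2.0, 373.0], [79.0, 8.0, 612.0], [74.0, 21.0, 642.0], [68.0, 37.0, 652.0], [67.0, 33.0, 654.0], [71.0, 36.0, 657.0], [68.0, 42.0, 659.0], [75.0, 29.0, 660.0], [77.0, 30.0, 661.0], [75.0, 23.0, 662.0], [72.0, 27.0, 662.0], [74.0, 40.0, 664.0], [77.0, 43.0, 668.0]]
```

Request:
drive_tool(rows=[{"offset": [0, -0.2, 0], "rotation": [0, 0, 0], "claw": 0}, {"offset": [0, -0.4, 0], "rotation": [0, 0, 0], "claw": 0}, {"offset": [0, -0.6, 0], "rotation": [0, 0, 0], "claw": 0}, {"offset": [0, -0.8, 0], "rotation": [0, 0, 0], "claw": 0}, {"offset": [0, -1, 0], "rotation": [0, 0, 0], "claw": 0}, {"offset": [0, -1, 0], "rotation": [0, 0, 0], "claw": 0}])

```text
clock: 7.33
tcp_pos: [0.5909, -0.034, 0.278]
orientation: [-0.618, -3.077, 0.007]
contact_force: [0.5, -1.1, -0.3]
grip_width: -0.0005
gripper_force: 0.0
```

Request:
drive_tool(rows=[{"offset": [0, -0.2, 0], "rotation": [0, 0, 0], "claw": 0}, {"offset": [0, -0.4, 0], "rotation": [0, 0, 0], "claw": 0}, {"offset": [0, -0.4, 0.2], "rotation": [0, 0, 0], "claw": 0}, {"offset": [0, -0.4, 0.4], "rotation": [0, 0, 0], "claw": 0}, {"offset": [0, -0.4, 0.6], "rotation": [0, 0, 0], "claw": 0}, {"offset": [0, -0.4, 0.65], "rotation": [0, 0, 0], "claw": 0}, {"offset": [0, -0.4, 0.65], "rotation": [0, 0, 0], "claw": 0}, {"offset": [0, -0.4, 0.65], "rotation": [0, 0, 0], "claw": 0}])

```text
clock: 8.0
tcp_pos: [0.5715, -0.0815, 0.1819]
orientation: [-0.604, -3.082, 0.001]
contact_force: [0.5, 0.1, 0.5]
grip_width: -0.0004
gripper_force: 0.0
```

```bash
python3 -c "from h import *; st()"
```

```text
t 8.0 mould mm [-70.4   1.4 181.9] F [ 0.3 -0.4  0.5] tool axes in mould (cols)
 [[-0.006  1.    -0.001]
 [ 1.     0.006  0.001]
 [ 0.001 -0.001 -1.   ]] -0.0004303609158447984
```

Request:
drive_tool(rows=[{"offset": [0, 0.1, -0.05], "rotation": [0, 0, 0], "claw": 0}, {"offset": [0, 0.2, -0.05], "rotation": [0, 0, 0], "claw": 0}, {"offset": [0, 0.25, -0.05], "rotation": [0, 0, 0], "claw": 0}, {"offset": [0, 0.3, -0.05], "rotation": [0, 0, 0], "claw": 0}, {"offset": [0, 0.35, -0.06], "rotation": [0, 0, 0], "claw": 0}, {"offset": [0, 0.4, -0.06], "rotation": [0, 0, 0], "claw": 0}, {"offset": [0, 0.45, -0.06], "rotation": [0, 0, 0], "claw": 0}, {"offset": [0, 0.49, -0.06], "rotation": [0, 0, 0], "claw": 0}, {"offset": [0, 0.49, -0.06], "rotation": [0, 0, 0], "claw": 0}])

```text
clock: 8.75
tcp_pos: [0.5996, -0.0115, 0.1906]
orientation: [-0.601, -3.084, -0.001]
contact_force: [-0.2, -0.2, 0.2]
grip_width: 0.0002
gripper_force: 0.0
```

```bash
cat >> h.py <<'E'
def cl():
    for n in('side','top'):
        b=grab(n); X=tom(cloud(b)); f=b['frame'].astype(int); r,g,bl=f[...,0],f[...,1],f[...,2]
        near=(abs(X[...,1])<45)&(X[...,2]>73)&(X[...,0]>-130)&(X[...,0]<110)
        for nm,m in(('yellow',(r>150)&(g>130)&(bl<90)),('red',(r>130)&(g<70)),('brass',(r>110)&(r-bl>50)&(g>70)&(g<140))):
            Q=X[m&near]; Q=Q[np.argsort(Q[:,2])]; print(n,nm,len(Q),Q[::max(1,len(Q)//7)].round(0).astype(int).tolist())
E
python3 -c "from h import *; st(); cl()"
```

```text
t 8.75 mould mm [  5.    2.2 190.6] F [-0.2  0.1  0.2] tool axes in mould (cols)
 [[-0.008  1.     0.001]
 [ 1.     0.008  0.   ]
 [ 0.     0.001 -1.   ]] 0.00021493566287746188
side yellow 25 [[13, 21, 169], [17, 15, 178], [17, -18, 181], [15, -15, 183], [19, -15, 183], [16, 18, 184], [17, 18, 187], [18, -15, 193], [22, -14, 202]]
side red 62 [[-21, -9, 131], [-22, -9, 137], [-19, 0, 142], [-22, 1, 150], [-21, 10, 153], [-21, 1, 159], [-21, 7, 163], [-21, -2, 169]]
side brass 105 [[42, -12, 78], [-16, 22, 121], [7, -20, 160], [11, -22, 169], [-18, -2, 174], [19, 18, 190], [5, 40, 363]]
top yellow 0 []
top red 0 []
top brass 14 [[43, -28, 533], [35, -26, 540], [56, -22, 541], [-7, -40, 541], [23, -29, 541], [-33, -37, 542], [-40, -21, 544]]
```

Request:
drive_tool(rows=[{"offset": [0, 0.05, 0.02], "rotation": [0, 0, 0], "claw": 0}, {"offset": [0, 0.1, 0.05], "rotation": [0, 0, 0], "claw": 0}, {"offset": [0, 0.14, 0.09], "rotation": [0, 0, 0], "claw": 0}, {"offset": [0, 0.18, 0.13], "rotation": [0, 0, 0], "claw": 0}, {"offset": [0, 0.22, 0.18], "rotation": [0, 0, 0], "claw": 0}, {"offset": [0, 0.26, 0.22], "rotation": [0, 0, 0], "claw": 0}, {"offset": [0, 0.29, 0.27], "rotation": [0, 0, 0], "claw": 0}, {"offset": [0, 0.32, 0.32], "rotation": [0, 0, 0], "claw": 0}, {"offset": [0, 0.34, 0.37], "rotation": [0, 0, 0], "claw": 0}, {"offset": [0, 0.34, 0.37], "rotation": [0, 0, 0], "claw": 0}, {"offset": [0, 0.34, 0.37], "rotation": [0, 0, 0], "claw": 0}])

```text
clock: 9.77
tcp_pos: [0.618, 0.0337, 0.1346]
orientation: [-0.604, -3.082, 0.001]
contact_force: [0.2, 0.1, -0.1]
grip_width: 0.0001
gripper_force: 0.0
```

```bash
python3 - <<'E'
from h import *
st(); cl()
b=grab('side');cv2.imwrite('pics/p5.png',cv2.resize(b['frame'][140:260,210:340],None,fx=5,fy=5,interpolation=cv2.INTER_CUBIC)[:,:,::-1])
E
```

```text
t 9.7667 mould mm [ 53.9   2.5 134.6] F [ 0.2 -0.1 -0.1] tool axes in mould (cols)
 [[-0.006  1.    -0.001]
 [ 1.     0.006  0.001]
 [ 0.001 -0.001 -1.   ]] 7.037603235959552e-05
side yellow 71 [[65, -20, 101], [59, 15, 106], [63, 6, 107], [84, -16, 109], [68, 16, 110], [64, -1, 111], [87, -13, 116], [10, -9, 197]]
side red 61 [[-22, -9, 132], [-20, 3, 138], [-27, 0, 142], [-21, -2, 149], [-21, -5, 155], [-21, 1, 159], [-22, -8, 165], [-22, -8, 170]]
side brass 77 [[42, -12, 77], [-18, 24, 104], [-23, -9, 127], [-14, 7, 168], [47, 39, 300], [48, 42, 342], [46, 39, 384]]
top yellow 2 [[-4, -19, 105], [-22, 21, 106]]
top red 9 [[-19, 1, 169], [-18, 7, 169], [-19, -7, 170], [-20, 4, 170], [-19, 10, 171], [-21, 7, 171], [-21, -2, 172], [-13, 7, 173], [-20, -4, 174]]
top brass 37 [[-7, -20, 105], [-13, 9, 170], [-21, -8, 171], [-14, 4, 173], [-14, -5, 174], [13, -30, 481], [58, -36, 485], [21, -40, 492]]
```

View pics/p5.png

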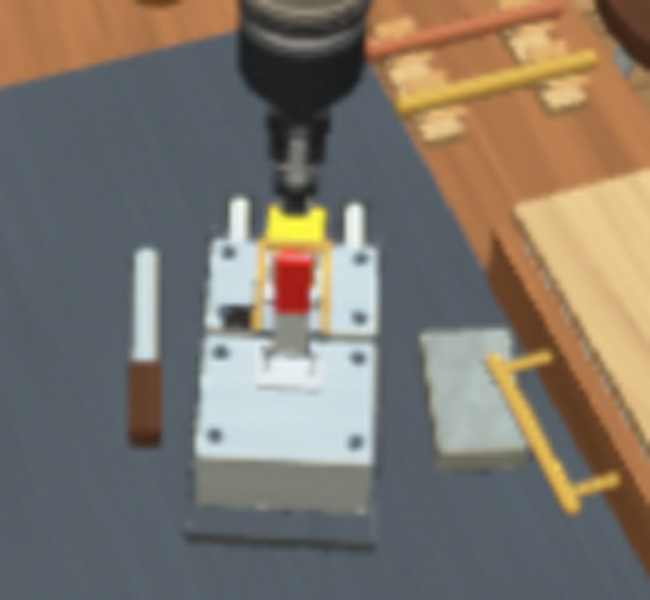

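Request:
drive_tool(rows=[{"offset": [0, 0.1, 0], "rotation": [0, 0, 0], "claw": 0}, {"offset": [0, 0.12, 0.05], "rotation": [0, 0, 0], "claw": 0}, {"offset": [0, 0.12, 0.05], "rotation": [0, 0, 0], "claw": 0}])

```text
clock: 10.17
tcp_pos: [0.6251, 0.0531, 0.1267]
orientation: [-0.599, -3.083, -0.002]
contact_force: [0.1, 0.3, -0.6]
grip_width: 0.0002
gripper_force: 0.0
```

```bash
python3 -c "from h import *; st(); cl()"
```

```text
t 10.1667 mould mm [ 74.5   3.3 126.7] F [ 0.3 -0.  -0.6] tool axes in mould (cols)
 [[-0.009  1.     0.001]
 [ 1.     0.009  0.001]
 [ 0.001  0.001 -1.   ]] 0.0002184306208112656
side yellow 58 [[73, 5, 75], [78, -1, 80], [86, -7, 82], [68, -14, 82], [66, 9, 83], [70, 2, 84], [81, 3, 86], [-11, 5, 170]]
side red 62 [[-22, 6, 131], [-23, 3, 137], [-25, 3, 144], [-22, -2, 150], [-21, 10, 154], [-20, 1, 157], [-21, -5, 164], [-18, -2, 169]]
side brass 59 [[40, -12, 80], [44, 15, 98], [-24, 0, 129], [-24, -9, 148], [-17, -5, 173], [64, 40, 299], [66, 40, 366], [69, 41, 393]]
top yellow 17 [[18, -20, 94], [6, -21, 95], [4, 19, 96], [-3, -21, 98], [1, 18, 99], [0, -22, 99], [2, 22, 100], [-10, 22, 102], [-12, 21, 104]]
top red 8 [[-21, -2, 170], [-20, -5, 171], [-20, 4, 171], [-19, 10, 171], [-19, -7, 172], [-21, 7, 172], [-19, 8, 173], [-19, 2, 174]]
top brass 40 [[22, -22, 94], [-17, 10, 129], [-11, 4, 170], [-14, 3, 171], [-15, 6, 172], [-15, -2, 174], [87, -33, 474], [102, -23, 478]]
```

Request:
drive_tool(rows=[{"offset": [0, 0, -0.1], "rotation": [0, 0, 0], "claw": 0}, {"offset": [-0.01, -0.2, -0.2], "rotation": [0, 0, 0], "claw": 0}, {"offset": [-0.01, -0.4, -0.2], "rotation": [0, 0, 0], "claw": 0}, {"offset": [-0.01, -0.46, -0.2], "rotation": [0, 0, 0], "claw": 0}, {"offset": [-0.01, -0.52, -0.2], "rotation": [0, 0, 0], "claw": 0}, {"offset": [-0.01, -0.57, -0.2], "rotation": [0, 0, 0], "claw": 0}, {"offset": [-0.01, -0.62, -0.2], "rotation": [0, 0, 0], "claw": 0}, {"offset": [-0.01, -0.67, -0.19], "rotation": [0, 0, 0], "claw": 0}, {"offset": [-0.01, -0.72, -0.18], "rotation": [0, 0, 0], "claw": 0}, {"offset": [-0.01, -0.76, -0.16], "rotation": [0, 0, 0], "claw": 0}, {"offset": [-0.01, -0.76, -0.16], "rotation": [0, 0, 0], "claw": 0}])

```text
clock: 11.18
tcp_pos: [0.5824, -0.0573, 0.1509]
orientation: [-0.606, -3.081, 0.002]
contact_force: [-0.1, 0.5, -0.3]
grip_width: -0.0001
gripper_force: 0.0
```

```bash
python3 -c "from h import *; st(); cl()"
```

```text
t 11.1833 mould mm [-43.9   0.5 150.9] F [ 0.4  0.3 -0.3] tool axes in mould (cols)
 [[-0.004  1.    -0.002]
 [ 1.     0.004  0.001]
 [ 0.001 -0.002 -1.   ]] -0.00013482929729653404
side yellow 4 [[53, -18, 80], [0, 25, 91], [-12, 25, 97], [-63, 15, 218]]
side red 4 [[-65, -7, 157], [-66, -4, 158], [-65, 2, 161], [-68, 5, 165]]
side brass 38 [[53, -18, 80], [-63, -10, 154], [-52, 9, 159], [-62, 5, 161], [-67, -4, 164], [-63, 15, 218], [-53, 37, 408], [-98, 39, 467]]
top yellow 137 [[76, 16, 77], [50, -22, 82], [61, -11, 83], [58, -2, 85], [64, -12, 85], [76, -11, 87], [9, 20, 92], [47, 1, 100]]
top red 0 []
top brass 53 [[48, 15, 77], [39, 14, 86], [41, 9, 89], [42, 13, 91], [43, 2, 95], [45, -3, 97], [7, -30, 498], [-7, -30, 504]]
```

Request:
drive_tool(rows=[{"offset": [0, -0.05, 0.03], "rotation": [0, 0, 0], "claw": 0}, {"offset": [0, -0.1, 0.08], "rotation": [0, 0, 0], "claw": 0}, {"offset": [0, -0.15, 0.13], "rotation": [0, 0, 0], "claw": 0}, {"offset": [0, -0.19, 0.18], "rotation": [0, 0, 0], "claw": 0}, {"offset": [0, -0.22, 0.22], "rotation": [0, 0, 0], "claw": 0}, {"offset": [0, -0.25, 0.26], "rotation": [0, 0, 0], "claw": 0}, {"offset": [0, -0.25, 0.26], "rotation": [0, 0, 0], "claw": 0}])

```text
clock: 11.87
tcp_pos: [0.5683, -0.0912, 0.1114]
orientation: [-0.604, -3.081, 0.001]
contact_force: [0.6, 0.2, 0.1]
grip_width: 0.0003
gripper_force: 0.1
```

```bash
python3 -c "from h import *; st(); cl()"
```

```text
t 11.8667 mould mm [-80.6   0.6 111.4] F [ 0.4 -0.5  0.1] tool axes in mould (cols)
 [[-0.005  1.    -0.001]
 [ 1.     0.005  0.002]
 [ 0.002 -0.001 -1.   ]] 0.0003144264342644277
side yellow 4 [[-16, 21, 92], [-27, -20, 93], [-20, -20, 94], [-24, -20, 95]]
side red 26 [[-92, -3, 109], [-91, 6, 111], [-99, 0, 113], [-92, -6, 114], [-101, -3, 115], [-105, -1, 116], [-99, 3, 117], [-96, 0, 118], [-94, -6, 121]]
side brass 24 [[1, 25, 85], [-14, -20, 92], [-104, -7, 110], [-102, -9, 112], [-97, 9, 115], [-102, -9, 118], [-95, 16, 185], [-97, 19, 200]]
top yellow 147 [[67, 15, 74], [34, -21, 83], [27, -20, 85], [63, 16, 87], [68, 12, 88], [68, -13, 90], [42, 5, 96]]
top red 0 []
top brass 41 [[37, -5, 79], [37, 3, 85], [35, 0, 86], [37, 10, 88], [39, -4, 92], [38, 0, 95], [42, 5, 96], [40, -14, 98], [-86, -40, 460]]
```

Request:
drive_tool(rows=[{"offset": [0, -0.02, 0.03], "rotation": [0, 0, 0], "claw": 0}, {"offset": [0, -0.03, 0.06], "rotation": [0, 0, 0], "claw": 0}, {"offset": [0, -0.04, 0.09], "rotation": [0, 0, 0], "claw": 0}, {"offset": [0, -0.05, 0.11], "rotation": [0, 0, 0], "claw": 0}, {"offset": [0, -0.05, 0.13], "rotation": [0, 0, 0], "claw": 0}, {"offset": [0, -0.05, 0.14], "rotation": [0, 0, 0], "claw": 0}, {"offset": [0, -0.05, 0.14], "rotation": [0, 0, 0], "claw": 0}])

```text
clock: 12.55
tcp_pos: [0.5662, -0.0978, 0.0913]
orientation: [-0.604, -3.082, 0.001]
contact_force: [-0.1, 0.1, -0.1]
grip_width: 0.0002
gripper_force: 0.0
```

```bash
python3 -c "from h import *; st(); cl()"
```

```text
t 12.55 mould mm [-87.5   0.   91.3] F [ 0.   0.2 -0.1] tool axes in mould (cols)
 [[-0.006  1.    -0.001]
 [ 1.     0.006  0.001]
 [ 0.001 -0.001 -1.   ]] 0.00022550971719848705
side yellow 3 [[-107, 18, 190], [-105, 19, 197], [-109, 18, 197]]
side red 19 [[-98, -4, 86], [-104, -4, 89], [-101, 8, 89], [-105, -1, 90], [-102, -1, 91], [-98, -4, 91], [-107, 2, 93], [-105, 5, 94], [-101, 2, 99], [-104, -4, 104]]
side brass 22 [[-104, 8, 83], [-107, 5, 86], [-99, -10, 88], [-105, 8, 89], [-109, 2, 91], [-92, 8, 91], [-106, 18, 185], [-80, 41, 521]]
top yellow 166 [[21, 22, 81], [36, 22, 85], [60, -17, 86], [58, -4, 87], [-28, 21, 88], [-15, 20, 89], [65, 3, 92], [42, -10, 100]]
top red 0 []
top brass 43 [[40, -21, 73], [30, 23, 84], [38, 10, 86], [40, -4, 90], [-22, -20, 92], [38, -10, 94], [40, -14, 98], [-89, -42, 434]]
```

Request:
drive_tool(rows=[{"offset": [0, 0, 0.01], "rotation": [0, 0, 0], "claw": 0}, {"offset": [0, 0, 0.02], "rotation": [0, 0, 0], "claw": 0}, {"offset": [0, 0, 0.02], "rotation": [0, 0, 0], "claw": 0}])

```text
clock: 12.9
tcp_pos: [0.5663, -0.0978, 0.0893]
orientation: [-0.605, -3.082, 0.0]
contact_force: [-3.3, 0.1, 7.1]
grip_width: -0.0003
gripper_force: 3.5
```

Firm against the stop. Lift away and check.

Request:
drive_tool(rows=[{"offset": [0, 0, -0.1], "rotation": [0, 0, 0], "claw": 0}, {"offset": [0, 0, -0.3], "rotation": [0, 0, 0], "claw": 0}, {"offset": [0, 0, -0.5], "rotation": [0, 0, 0], "claw": 0}, {"offset": [0, 0, -0.75], "rotation": [0, 0, 0], "claw": 0}, {"offset": [0, 0, -1], "rotation": [0, 0, 0], "claw": 0}, {"offset": [0, 0, -1], "rotation": [0, 0, 0], "claw": 0}, {"offset": [0, 0, -1], "rotation": [0, 0, 0], "claw": 0}])

```text
clock: 13.48
tcp_pos: [0.568, -0.0976, 0.2412]
orientation: [0.603, 3.078, 0.002]
contact_force: [-0.3, -0.0, -0.9]
grip_width: -0.0
gripper_force: 0.0
```

```bash
python3 - <<'E'
from h import *
st(); cl(); edges()
b=grab('side');cv2.imwrite('pics/p6.png',cv2.resize(b['frame'][140:260,210:340],None,fx=5,fy=5,interpolation=cv2.INTER_CUBIC)[:,:,::-1])
E
```

```text
t 13.4833 mould mm [-86.6  -1.6 241.2] F [-0.2  0.3 -0.9] tool axes in mould (cols)
 [[-0.006  1.     0.002]
 [ 1.     0.006 -0.005]
 [-0.005  0.002 -1.   ]] -4.285262544080183e-05
side yellow 14 [[38, 1, 77], [35, -9, 81], [32, -6, 84], [43, 17, 84], [66, 15, 88], [43, 14, 90], [42, 14, 96]]
side red 61 [[-105, 2, 84], [-106, 5, 86], [-104, 2, 88], [-97, 5, 88], [-75, -3, 89], [-91, 2, 90], [-107, 8, 92], [-70, 6, 93]]
side brass 54 [[-106, 5, 80], [32, -6, 84], [-4, 25, 86], [-63, 7, 88], [-98, 11, 89], [-88, 9, 90], [-102, -7, 91], [-96, 12, 288]]
top yellow 172 [[67, 15, 75], [15, -21, 84], [44, 18, 85], [21, -21, 87], [52, 13, 88], [69, 0, 89], [-13, 21, 92], [44, -16, 100]]
top red 0 []
top brass 57 [[30, 22, 80], [43, -20, 85], [38, 1, 88], [-27, 19, 90], [39, -3, 93], [42, -4, 99], [-88, -40, 586], [-124, -33, 605]]
top 1137 x range -74.0 77.4
[18 19 18 19 20 20 22 20 21  2 18 20 20 23 21 21 20 22 18 19 15 20 17 15
 17 13 13 14 12 15 12 12 15 12 16 13 16 16 12] y [-52.88389265  53.17648596]
side 1014 x range -97.1 79.7
[ 8  9  9  9  9 13  7 13 11  9 13 15 14 17 10 15 17 13 13 13 17 15 10 12
 16  9 15  8  7  7  8 10 12  6  7 10  9  5 10] y [-52.87191128  52.96874971]
```

View pics/p6.png

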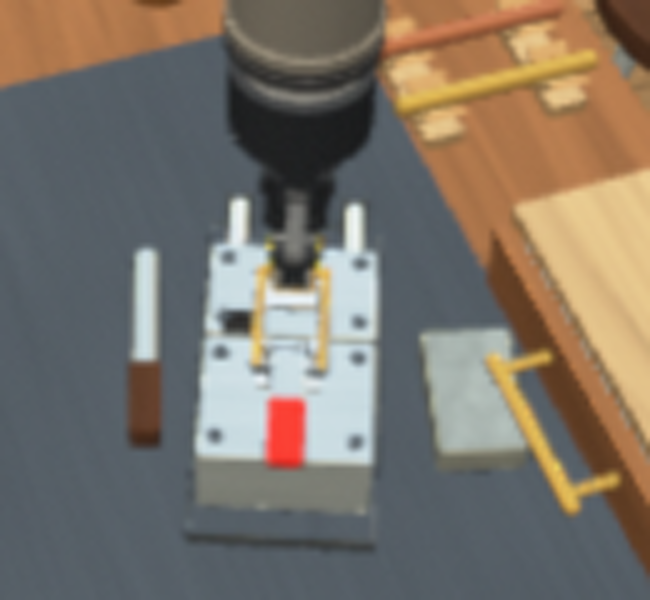

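The lever lies flat (red grip at (286,433)). The gap is closed (seam at row 338) and the claw is hooked, with its arms at columns 258 and 323. Nothing else has moved and the robot is clear.

```bash
python3 -c "from bench import hand_in; print(hand_in())"
```

```text
the job is handed in; nothing more can be done
None
```

The mould is closed and latched, and the job is handed in at about 13.5 s: the halves are drawn together, the claw is hooked behind the keeper, the lever is flat on its stop, and the camera views showed nothing around it moved.

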